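# Put the painting things back in the craft caddy

## Robot

A 7-joint arm with a two-finger parallel gripper is mounted at the origin on a cart in front of the work surface, level with it; the furniture and walls round the work are solid. World frame = base frame: x ahead of the robot, y to its left, z up, the work surface at z = 0. Lengths are in m, angles in rad, forces in N, time in s.
With the tool pointing down it reaches from about 0.425 to 0.875 m from the base axis. Payload 4.7 kg.
Tool frame: the origin (TCP) lies at the very end of the fingers, on their centre line; the grasp point (between the pads) lies behind it (ctrl.tcp_to_grasp is the z of the grasp point in the tool frame, in m); z points along the fingers, y is the line along which they close (so a half turn about z gives the same grasp; the last joint's range is limited). The gripper opens to 87 mm and grips with 3 to 60 N. Pads are 19 mm wide; open, the fingers measure 117 mm over their backs; the gripper's body (75 mm by 190 mm) begins 51 mm behind the grasp point.
Start: joints at [1.264, 0.321, -0.07, 1.45, 0.023, 1.371, -0.057], TCP at [0.205, -0.617, 0.223] pointing down, gripper open.
Joint ranges: [-2.86, 2.86], [-0.3, 2.09], [-1.38, 1.24], [0.06, 2.45], [-1.56, 4.7], [0.09, 2.05], [-2.69, 2.69]. Speed limits (rad/s): [2.57, 2.57, 3.14, 3.14, 3.14, 3.14, 3.14].

## Interface

Orientations are given as a rotation vector (axis times angle).
In Python, from bench import ctrl gives the robot as it stands.
- The arm moves only by the tool step_arm, never from a script. Its argument "targets" is a list of rows, each a list of 7 numbers: the shift along the world's x, y, z in cm, then the turn, a rotation vector about the world's x, y, z in degrees, then the opening, from 0 (shut) to 1 (fully open). A call has exactly 5 rows; each row shifts and turns the commanded pose from where the row before left it; what a row does not reach is not made up. A row lasts 1/12 s, in which the tool goes at most 41.7 mm and 7.16 degrees, less where a joint would pass 70% of its speed; a pose out of reach is approached as far as the arm can. A call with a gripper value outside its range is refused whole. The fingers move at their own pace and stop on an object; "force" is the grip in N (left out, the last holds). Time passes only in rows, so rows that do not move let the fingers close, or fill a call up. It gives the time, the measured TCP pose, the force, the opening and the grip force at its end, in the units of the state.
- ctrl.get_state(): the state, without advancing time (a new reading comes with each control period).
- ctrl.get_image(name): name is "scene" or "top" or "wrist"; returns (picture, depth): 400x640x3 uint8, red, green, blue; 400x640 float32, m along the optical axis (not along the pixel's ray), 0 where there is no reading.
- ctrl.camera_params(name): a dict with "intrinsics" (3x3 intrinsics, pixels), "distortion" ([k1, k2, p1, p2, k3] as OpenCV has them; the pictures are not rectified), "rvec" (rotation vector, rad) and "tvec" (3), from world to camera coordinates, as OpenCV has them; the wrist camera has in their place "hand_eye" (4x4, takes a point from camera to tool coordinates, whose origin is the TCP and whose axes are the flange's). Camera axes: x right, y down, z forward; pixel columns grow to the right and rows downward; lengths in m; the calibration is good to about 2 mm. A picture is of the moment at which its call begins: read the wrist's pose just before it. camera_params takes no time and is no camera call.
- ctrl.close_job(): hands the job in; it is judged then, once.
The state is a dict: "time": time; "joint_positions": joint angles; "qd": joint speeds; "joint_torque": joint torques, N m; "position": TCP position; "tool_rot": TCP orientation; "ft_force": force on the tool from outside, world axes, zero at the start; "torque": the same for the moment, N m; "grip_width": opening from 0.0 (shut) to 1.0 (fully open); "grip_force": force on a finger pad.
Only numpy, scipy, OpenCV 4.12 (cv2) and the standard library are available. Lean on these libraries where they do the work, as an engineer would, in place of code of your own. Each camera call takes 0.05 s, during which the arm holds its last target. There are 200 camera calls.

## Task

Tidy up after painting: put the red and the white paint bottle upright into the caddy's cup of the same colour, slip the roll of masking tape flat over the dowel of its stand, and lay the black-handled brush in the forked rest with its bristles over the white drip dish. Keep the bottles upright all the while, and leave the orange brush on the palette and the green pencil where they are: they are still in use.

Things in the scene. Friction and masses are not known exactly. Their poses are not given: they have to be found in the camera images.
- paint_red: Red craft-paint bottle with black cap, loose, upright: round body 43 mm across up to z 84, cap 30 mm across, 114 mm tall, about 85 g. Origin: centre of its underside, z up.
- paint_white: White craft-paint bottle with black cap, loose, upright: round body 43 mm across up to z 82, cap 30 mm across, 109 mm tall, about 85 g. Origin: centre of its underside, z up.
- brush_flat: Brush with a black handle, loose, lying flat: 202 mm long along its y axis, grip section a box 16 mm wide (x) and 10 mm high, about 14 g. Origin: centre of its underside, at mid length; the bristles are at its -y end.
- tape_roll: Roll of tan masking tape, loose, lying flat: ring 98 mm outside, 76 mm inside (wall 11 mm), 25 mm high, about 60 g; pick it by its wall, one finger in the hole. Origin: centre of the ring's underside, z up.
- cup_red: Red open plastic cup fixed in the caddy, for a bottle: 62 mm inside, flared to 70 mm at the mouth, 42 mm high, floor 4 mm thick. Origin: centre of its underside, on the caddy's floor, 6 mm above the table. The caddy is a plywood tray 262 x 370 mm, walls 26 mm high, round rail 59 mm high along each short end; cups and tape stand form a row 115 mm apart, in any order, all upright.
- cup_white: White open plastic cup fixed in the caddy, for a bottle; sizes and origin as the red cup.
- tape_stand: Wooden tape stand fixed in the caddy: foot disc 84 mm across, 5 mm thick, with an upright dowel 23 mm across in the middle, its top 46 mm above the origin. The roll lies flat on the foot round the dowel. Origin: centre of its underside, on the caddy's floor, 6 mm above the table.
- brush_rest: Wooden brush rest fixed along the caddy's far side. Origin: under the centre of the white drip dish at its end, 6 mm above the table. The brush lies along its y axis in two forks (24 mm wide at the foot, 40 mm at the tips) on 11 mm bars at y = 42 and 134 mm, its middle at x = 0, y = 88 mm, its underside 26 mm above the origin; peg tips 46 mm, board top 5 mm. Fingers fit between the bars.
- brush_palette: Look-alike that stays: brush with an orange handle, loose, 161 mm long (y), lying on the white paint palette. Origin: centre of its underside.
- pencil_a: Look-alike that stays: green pencil, loose, 117 mm long (y), 7 mm thick, lying on the table. Origin: centre of its underside.

How it is judged:
At the end, for the whole second after the job is handed in: Each bottle upright (0.12 rad) on the floor of its own colour cup; tape flat on the stand's foot, dowel through it; black brush in both forks, 12 mm sideways, 25 mm lengthwise, 0.15 rad, bristles at the dish; orange brush and pencil within 20 mm of their starts; all at rest (horizontal distance between paint_red and cup_red below 0.014 m and angle between each of paint_red, paint_white's own z axis and vertical below 0.12 rad and z of paint_red in the frame of cup_red below 0.01 m and linear speed of each of paint_red, paint_white, brush_flat, tape_roll below 0.02 m/s and horizontal distance between paint_white and cup_white below 0.014 m and z of paint_white in the frame of cup_white below 0.01 m and x of brush_flat in the frame of brush_rest between -0.012 and 0.012 m and y of brush_flat in the frame of brush_rest between 0.063 and 0.113 m and z of brush_flat in the frame of brush_rest between 0.02 and 0.034 m and angle between the y axis of brush_flat and the y axis of brush_rest, either way round below 0.15 rad and y of brush_rest in the frame of brush_flat below 0 m and horizontal distance between tape_roll and tape_stand below 0.027 m and z of tape_roll in the frame of tape_stand below 0.01 m and angle between tape_roll's own z axis and vertical below 0.1 rad and distance of each of brush_palette, pencil_a from where it was at the start of the episode below 0.02 m); the robot touches nothing.
It fails at once if the orange brush on the palette is moved more than 20 mm (distance of brush_palette from where it was at the start of the episode above 0.02 m).
It fails at once if the green pencil is moved more than 20 mm (distance of pencil_a from where it was at the start of the episode above 0.02 m).
It fails at once if the red paint bottle is tipped more than 40 degrees (angle between paint_red's own z axis and vertical above 0.7 rad).
It fails at once if the white paint bottle is tipped more than 40 degrees (angle between paint_white's own z axis and vertical above 0.7 rad).
It also fails if it takes over 120 s, if anything falls off the work surface, if the arm or the gripper's body presses on something with over 40 N, if the wrist force passes 120 N, or if a joint passes its speed limit or range.

## Working session

There is one attempt and no reset: what is moved stays moved. The work goes in short steps, Python scripts to look and compute and a tool call to move; the robot and the scene stay as the last step left them, time stands still between calls to the robot, and variables do not carry over. Pictures are saved under pics/ and viewed, at most 15 in all, crops included, and the job is handed in when it is done.

Besides the shell and the picture viewer there is one more tool, called after "Emit:" by a JSON object that holds its "name" and its "arguments". step_arm: Moves the arm, as the interface text tells. Its arguments: {"type":"object","properties":{"targets":{"type":"array"},"force":{"type":"number"}},"required":["targets"]}

```bash
mkdir -p pics; cat > h.py <<'E'
import numpy as np, cv2
from bench import ctrl
from scipy.spatial.transform import Rotation as R
def shot(name):
    s=ctrl.get_state(); im,d=ctrl.get_image(name)
    np.savez('pics/%s_last.npz'%name,im=im,d=d,p=s['position'],r=s['tool_rot']); return im,d,s
def cam(name,s=None):
    c=ctrl.camera_params(name); K=np.array(c['intrinsics']);D=np.array(c['distortion'])
    if 'rvec' in c:
        Rw=R.from_rotvec(np.ravel(c['rvec'])).as_matrix(); t=np.ravel(c['tvec']); return K,D,Rw.T,-Rw.T@t
    H=np.array(c['hand_eye']); T=np.eye(4);T[:3,:3]=R.from_rotvec(s['tool_rot']).as_matrix();T[:3,3]=s['position']
    M=T@H; return K,D,M[:3,:3],M[:3,3]
def rays(c,uv):
    u=cv2.undistortPoints(np.array(uv,float).reshape(-1,1,2),c[0],c[1]).reshape(-1,2)
    return np.c_[u,np.ones(len(u))]@c[2].T
def onz(c,uv,z):
    r=rays(c,uv); return c[3]+r*((z-c[3][2])/r[:,2])[:,None]
def bydepth(c,uv,d):
    return np.array([c[3]+r*d[int(round(v)),int(round(u))] for r,(u,v) in zip(rays(c,uv),uv)])
def tri(c1,p1,c2,p2):
    r1=rays(c1,[p1])[0];r2=rays(c2,[p2])[0]
    k=np.linalg.lstsq(np.c_[r1,-r2],c2[3]-c1[3],rcond=None)[0]
    a=c1[3]+k[0]*r1;b=c2[3]+k[1]*r2; return (a+b)/2,np.linalg.norm(a-b)
def proj(c,P):
    Rw=c[2].T; return cv2.projectPoints(np.array(P,float).reshape(-1,3),cv2.Rodrigues(Rw)[0],-Rw@c[3],c[0],c[1])[0].reshape(-1,2)
def save(im,f): cv2.imwrite('pics/'+f,im[...,::-1])
E
python3 - <<'E'
from h import *
for n in('scene','top'):
    im,d,s=shot(n); save(im,n+'0.png'); c=cam(n); print(n,c[3].round(3),c[2][:,2].round(2),(d>0).mean())
print(s, ctrl.tcp_to_grasp)
E
```

```text
scene [-0.445  0.741  1.216] [ 0.58 -0.4  -0.71] 0.99609765625
top [0.166 0.051 1.559] [ 0.22  0.01 -0.98] 0.99591796875
{'time': 0.05, 'joint_positions': array([ 1.26405401,  0.32182858, -0.07011874,  1.45168116,  0.02260981,
        1.37080302, -0.05691077]), 'qd': array([ 8.43691718e-04, -1.26901285e-04,  4.26995335e-05, -2.73126739e-03,
        2.88383074e-03, -1.72759039e-03, -3.70529199e-04]), 'joint_torque': array([-7.31769137e-05, -4.92997277e+01, -4.06000949e-01, -3.13707054e+01,
       -6.42106519e-02,  3.98341706e-02,  8.85683744e-05]), 'position': array([ 0.2047802 , -0.61630903,  0.22145507]), 'tool_rot': array([-3.09937611e+00, -5.01601209e-01,  6.35797728e-04]), 'ft_force': array([-0.29817722,  0.13232221, -0.18447482]), 'torque': array([0.03295364, 0.00496078, 0.02271447]), 'grip_force': 0.0, 'grip_width': 0.9960158930455841} -0.0187
```

View pics/top0.png

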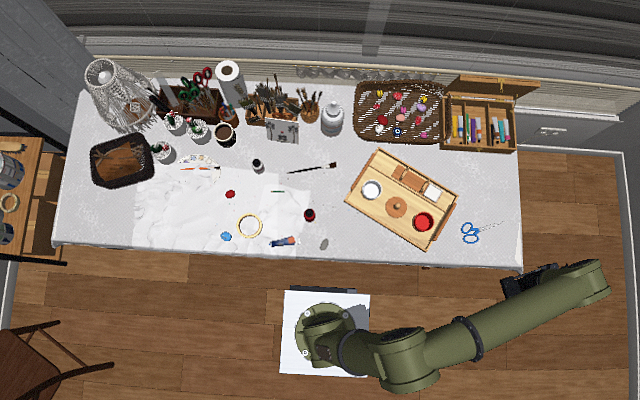

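View pics/scene0.png

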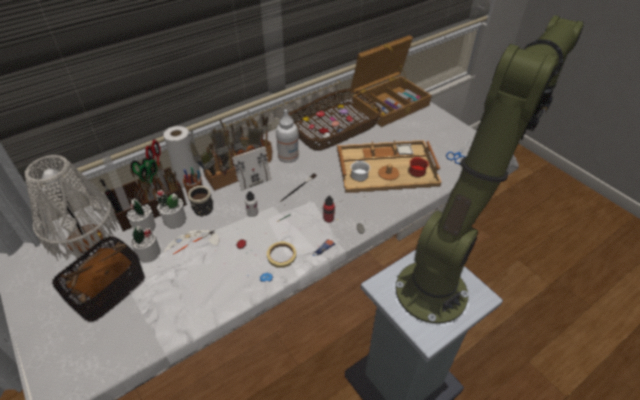

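The top view shows the white bottle at about (257,165), red bottle (309,214), tape (249,226), brush (312,168), pencil (277,191), and the caddy with white cup (371,189), stand (396,206), red cup (423,222) and dish (432,191). I'll enlarge it.

```bash
python3 - <<'E'
from h import *
a=np.load('pics/top_last.npz');im=a['im'];d=a['d'];c=cam('top')
save(cv2.resize(im[140:260,215:475],None,fx=3,fy=3,interpolation=cv2.INTER_CUBIC),'topc.png')
b=np.load('pics/scene_last.npz');save(cv2.resize(b['im'][130:270,230:450],None,fx=3.6,fy=3.6,interpolation=cv2.INTER_CUBIC),'scenec.png')
pts=[(257,163),(309,213),(240,226),(259,224),(300,170),(277,191),(371,189),(396,206),(423,222),(432,191),(395,200),(340,205),(250,226)]
print(bydepth(c,pts,d).round(3))
E
```

```text
[[ 0.601  0.284  0.108]
 [ 0.424  0.082  0.115]
 [ 0.378  0.345  0.003]
 [ 0.387  0.269  0.027]
 [ 0.614  0.129  0.002]
 [ 0.523  0.213  0.006]
 [ 0.551 -0.152  0.007]
 [ 0.481 -0.243  0.044]
 [ 0.431 -0.356  0.009]
 [ 0.555 -0.39   0.014]
 [ 0.51  -0.244  0.018]
 [ 0.483 -0.034 -0.002]
 [ 0.381  0.307  0.003]]
```

View pics/topc.png

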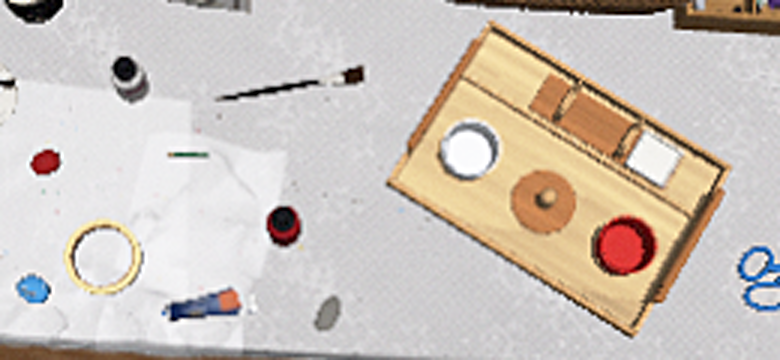

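View pics/scenec.png

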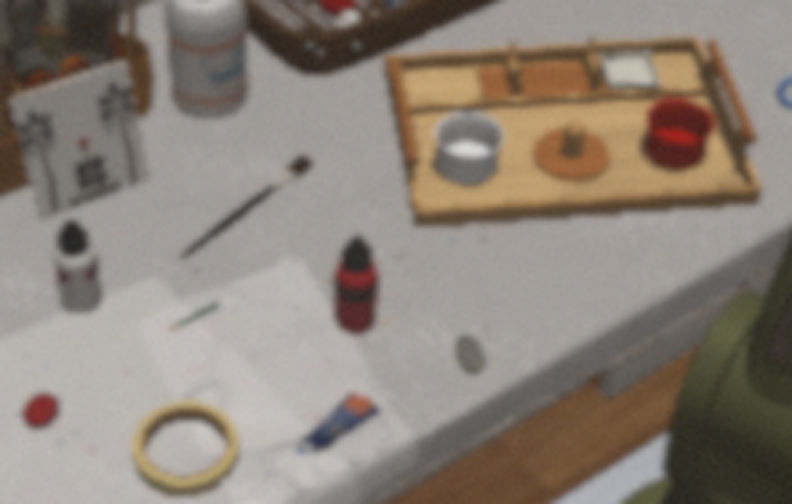

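The crops show: cap tops at (125,63) white and (284,218) red; tape ring centre (104,256); dowel top (545,193); cups (470,148) and (625,245); dish (655,160); brush from handle tip (218,99) to bristles (363,73). The scene crop shows the same things.

```bash
python3 - <<'E'
from h import *
t=cam('top');s=cam('scene')
P=dict(wcap=((125,63),(71,228)),rcap=((284,216),(356,242)),tape=((104,256),(186,442)),dowel=((545,193),(573,129)),
 wcup=((469,147),(468,128)),rcup=((624,244),(681,115)),dish=((655,160),(629,70)),brist=((363,73),(310,161)),tip=((218,99),(183,256)),
 forkL=((556,95),(514,66)),forkR=((630,140),(596,66)),penL=((169,155),(172,327)),penR=((208,155),(217,305)))
for k,(a,b) in P.items():
    a=np.array(a)/3+[215,140];b=np.array(b)/3.6+[230,130]
    p,e=tri(t,a,s,b);print(k,p.round(3),round(e,4))
# handle-plane checks
q=lambda x,y:np.array([x,y])/3+[215,140]
print(onz(t,[q(363,73),q(218,99),q(104,256)],[.006,.006,.025]).round(3))
E
```

```text
wcap [0.613 0.288 0.095] 0.0003
rcap [0.429 0.08  0.106] 0.001
tape [0.381 0.306 0.017] 0.0005
dowel [ 0.486 -0.248  0.043] 0.0054
wcup [ 0.538 -0.147  0.057] 0.0009
rcup [ 0.423 -0.344  0.059] 0.0049
dish [ 0.546 -0.395  0.014] 0.0015
brist [ 0.643 -0.013  0.002] 0.0042
tip [0.598 0.177 0.003] 0.0011
forkL [ 0.612 -0.265  0.039] 0.0159
forkR [ 0.568 -0.361  0.021] 0.0013
penL [0.521 0.236 0.002] 0.0016
penR [0.522 0.184 0.001] 0.002
[[ 0.644 -0.011  0.006]
 [ 0.598  0.177  0.006]
 [ 0.38   0.304  0.025]]
```

Emit:
{"name": "step_arm", "arguments": {"targets": [[2,2.3,1.5,0,0,0,1],[2,2.3,1.5,0,0,0,1],[2,2.3,1.5,0,0,0,1],[2,2.3,1.5,0,0,0,1],[2,2.3,1.5,0,0,0,1]]}}

```text
time: 0.52
position: [0.3055, -0.5004, 0.2978]
tool_rot: [-3.101, -0.501, 0.001]
ft_force: [0.8, -0.1, -0.6]
grip_width: 1.003
grip_force: 0.0
```

Emit:
{"name": "step_arm", "arguments": {"targets": [[2,2.3,0.1,0,0,0,1],[2,2.3,0.1,0,0,0,1],[2,2.3,0.1,0,0,0,1],[2,2.3,0.1,0,0,0,1],[2,2.3,0.1,0,0,0,1]]}}

```text
time: 0.93
position: [0.4055, -0.3855, 0.3023]
tool_rot: [-3.101, -0.502, 0.001]
ft_force: [0.8, -0.9, 0.2]
grip_width: 1.001
grip_force: 0.0
```

Emit:
{"name": "step_arm", "arguments": {"targets": [[2,2.3,0,0,0,0,1],[2,2.3,0,0,0,0,1],[2,2.3,0,0,0,0,1],[0,0,0,0,0,0,1],[0,0,0,0,0,0,1]]}}

```text
time: 1.35
position: [0.4662, -0.3156, 0.3022]
tool_rot: [-3.099, -0.509, 0.0]
ft_force: [-0.9, -0.8, 0.3]
grip_width: 1.001
grip_force: 0.0
```

```bash
python3 - <<'E'
from h import *
im,d,s=shot('wrist');save(im,'w1.png');c=cam('wrist',s)
print(s['position'],R.from_rotvec(s['tool_rot']).as_matrix().round(3),c[3],c[2].round(2), s['joint_positions'].round(2))
E
```

```text
[ 0.46615641 -0.31564587  0.30220114] [[ 0.947  0.32  -0.   ]
 [ 0.32  -0.947  0.001]
 [-0.    -0.001 -1.   ]] [ 0.54153116 -0.29035858  0.46361489] [[ 0.32 -0.91 -0.28]
 [-0.95 -0.31 -0.09]
 [-0.    0.29 -0.96]] [ 0.86  0.13 -0.34  1.53  0.04  1.49 -0.73]
```

View pics/w1.png

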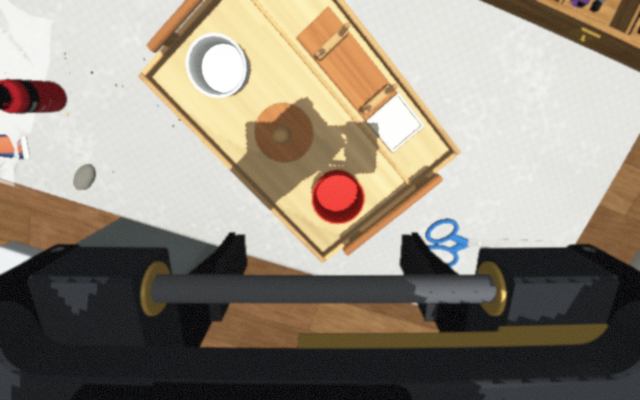

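The wrist view shows white cup mouth (217,66), dowel (282,136), red cup (337,197), dish (394,121), pegs around (331,40) and (377,98). Taking a second view for heights, on the way to the red bottle.

Emit:
{"name": "step_arm", "arguments": {"targets": [[-1,2.4,0,0,0,0,1],[-1,2.4,0,0,0,0,1],[-1,2.4,0,0,0,0,1],[-1,2.4,0,0,0,0,1],[0,0,0,0,0,0,1]]}}

```text
time: 1.82
position: [0.4234, -0.2188, 0.3031]
tool_rot: [-3.1, -0.505, 0.001]
ft_force: [0.8, 0.5, 0.4]
grip_width: 1.001
grip_force: 0.0
```

```bash
cp pics/wrist_last.npz pics/wA.npz; python3 - <<'E'
from h import *
im,d,s=shot('wrist');c=cam('wrist',s)
print(s['position'])
a=np.load('pics/wA.npz')
x=lambda i:cv2.resize(i[0:250,140:460] ,None,fx=1.85,fy=1.85,interpolation=cv2.INTER_CUBIC)
save(cv2.resize(a['im'][0:230,130:470],None,fx=2.3,fy=2.3,interpolation=cv2.INTER_CUBIC),'w1c.png');save(im,'w2.png')
E
cp pics/wrist_last.npz pics/wB.npz
```

```text
[ 0.42341733 -0.21879331  0.30311891]
```

View pics/w1c.png

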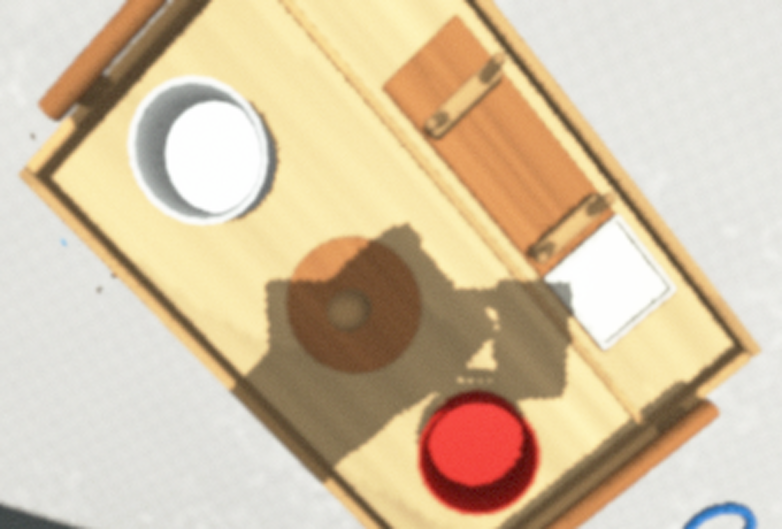

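View pics/w2.png

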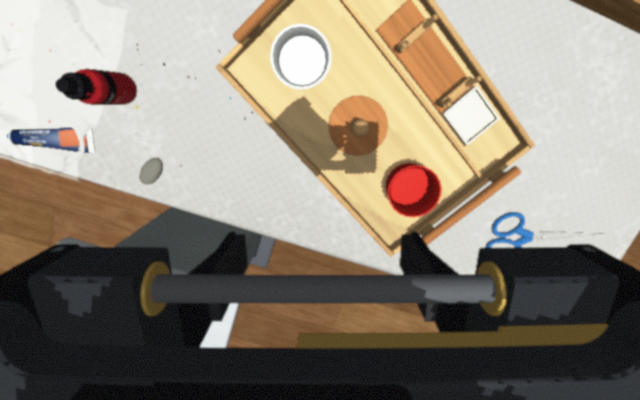

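Crop A shows white mouth (200,149), dowel (349,309), red mouth (479,451), dish (610,283), bar mids (467,97), (572,226). View B shows (301,57), (361,127), (413,189), (470,116), (415,32), (460,92), with red bottle cap top about (68,85).

```bash
python3 - <<'E'
from h import *
def ld(f):
    a=np.load(f);return a['d'],cam('wrist',dict(position=a['p'],tool_rot=a['r']))
dA,A=ld('pics/wA.npz');dB,B=ld('pics/wB.npz');t=cam('top')
P=dict(wmouth=((200,149),(301,57)),dowel=((349,309),(361,127)),foot=((354,305),(358,126)),rmouth=((479,451),(413,189)),dish=((610,283),(470,116)),bar1=((467,97),(415,32)),bar2=((572,226),(460,92)))
zz=dict(wmouth=.048,dowel=.052,foot=.011,rmouth=.048,dish=.016,bar1=.045,bar2=.045)
for k,(a,b) in P.items():
    a=np.array(a)/2.3+[130,0]
    p,e=tri(A,a,B,b);print(k,p.round(3),round(e,4),'onz',onz(A,[a],zz[k])[0].round(3),onz(B,[b],zz[k])[0].round(3),bydepth(A,[a],dA)[0].round(3))
print(tri(B,(68,85),t,np.array((284,216))/3+[215,140]), onz(B,[(68,85)],.114),onz(t,[np.array((284,216))/3+[215,140]],.114))
# floors centre
print(onz(A,[np.array((216,157))/2.3+[130,0],np.array((476,444))/2.3+[130,0]],.01).round(3))
E
```

```text
wmouth [ 0.541 -0.151  0.042] 0.001 onz [ 0.541 -0.153  0.048] [ 0.54  -0.152  0.048] [ 0.541 -0.14   0.009]
dowel [ 0.484 -0.252  0.037] 0.0001 onz [ 0.486 -0.253  0.052] [ 0.485 -0.25   0.052] [ 0.486 -0.253  0.052]
foot [ 0.483 -0.251  0.007] 0.0005 onz [ 0.484 -0.251  0.011] [ 0.483 -0.251  0.011] [ 0.489 -0.255  0.051]
rmouth [ 0.427 -0.352  0.035] 0.0003 onz [ 0.43  -0.35   0.048] [ 0.429 -0.347  0.048] [ 0.42  -0.356  0.009]
dish [ 0.547 -0.395  0.011] 0.0002 onz [ 0.547 -0.394  0.016] [ 0.546 -0.393  0.016] [ 0.547 -0.395  0.014]
bar1 [ 0.616 -0.278  0.022] 0.0029 onz [ 0.611 -0.279  0.045] [ 0.612 -0.273  0.045] [ 0.613 -0.279  0.032]
bar2 [ 0.568 -0.357  0.038] 0.0015 onz [ 0.568 -0.356  0.045] [ 0.566 -0.355  0.045] [ 0.569 -0.358  0.03 ]
(array([0.42894004, 0.07942851, 0.10538257]), np.float64(0.0006700742813978138)) [[0.43034212 0.07268803 0.114     ]] [[0.42768597 0.07940773 0.114     ]]
[[ 0.54  -0.15   0.01 ]
 [ 0.424 -0.352  0.01 ]]
```

```bash
python3 - <<'E'
from h import *
a=np.load('pics/top_last.npz');c=cam('top');d=a['d']
v,u=np.mgrid[100:260,200:350];uv=np.c_[u.ravel(),v.ravel()]
P=bydepth(c,uv,d)
for n,x,y,lo in(('red',.429,.079,.098),('white',.613,.288,.093)):
    m=(np.hypot(P[:,0]-x,P[:,1]-y)<.03)&(P[:,2]>lo)
    q=P[m];print(n,m.sum(),q.mean(0).round(4),q.min(0).round(3),q.max(0).round(3))
    print(onz(c,[uv[m].mean(0)],lo+.014).round(4))
E
```

```text
red 46 [0.4273 0.0802 0.1053] [0.415 0.067 0.098] [0.441 0.093 0.117]
[[0.4261 0.0801 0.112 ]]
white 41 [0.6057 0.2885 0.1022] [0.594 0.276 0.093] [0.621 0.302 0.112]
[[0.6042 0.2877 0.107 ]]
```

Emit:
{"name": "step_arm", "arguments": {"targets": [[0.5,4,0,0,0,0,1],[0,4,0,0,0,0,1],[0,4,0,0,0,0,1],[0,4,0,0,0,0,1],[0,4,0,0,0,0,1]]}}

```text
time: 2.28
position: [0.43, -0.0223, 0.3027]
tool_rot: [3.102, 0.496, 0.001]
ft_force: [1.1, -0.1, -0.2]
grip_width: 0.999
grip_force: 0.0
```

Emit:
{"name": "step_arm", "arguments": {"targets": [[0,4,-1,0,0,0,1],[0,4,-2,0,0,0,1],[0,1.5,-3,0,0,0,1],[0,0,-3,0,0,0,1],[0,0,0,0,0,0,1]]}}

```text
time: 2.7
position: [0.4269, 0.0693, 0.2093]
tool_rot: [-3.1, -0.502, 0.013]
ft_force: [0.1, -0.3, -0.0]
grip_width: 0.996
grip_force: 0.0
```

```bash
python3 - <<'E'
from h import *
im,d,s=shot('wrist');save(im,'w3.png');c=cam('wrist',s)
print(s['position'],s['joint_positions'].round(2))
v,u=np.mgrid[0:400:2,0:640:2];uv=np.c_[u.ravel(),v.ravel()];P=bydepth(c,uv,d)
for lo,hi in((.1,.125),(.03,.08)):
  m=(np.hypot(P[:,0]-.43,P[:,1]-.08)<.035)&(P[:,2]>lo)&(P[:,2]<hi);print(m.sum(),P[m].mean(0).round(4),P[m].min(0).round(3),P[m].max(0).round(3))
E
```

```text
[0.42694469 0.06926291 0.20925379] [ 0.6  -0.14 -0.75  1.94 -0.1   1.31 -1.36]
112 [0.4299 0.0823 0.1088] [0.416 0.071 0.1  ] [0.441 0.092 0.114]
185 [0.4408 0.0841 0.0667] [0.412 0.061 0.03 ] [0.45  0.103 0.08 ]
```

View pics/w3.png

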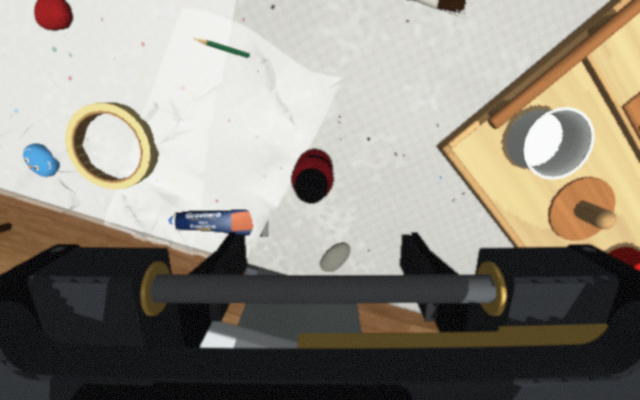

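The wrist view shows the bottle at about (312,175), clear of the fingers; centre (0.429,0.082).

Emit:
{"name": "step_arm", "arguments": {"targets": [[0.2,1.25,0,0,0,0,1],[0,0,-2,0,0,0,1],[0,0,-3,0,0,0,1],[0,0,-3,0,0,0,1],[0,0,0,0,0,0,1]]}}

```text
time: 3.17
position: [0.4301, 0.0805, 0.1313]
tool_rot: [-3.101, -0.496, 0.01]
ft_force: [-0.4, -1.0, 0.1]
grip_width: 1.003
grip_force: 0.0
```

Emit:
{"name": "step_arm", "arguments": {"targets": [[0,0,-2,0,0,0,1],[0,0,-2,0,0,0,1],[0,0,-2,0,0,0,1],[0,0,-1.9,0,0,0,1],[0,0,0,0,0,0,1]]}}

```text
time: 3.58
position: [0.4317, 0.0812, 0.0544]
tool_rot: [-3.101, -0.497, 0.005]
ft_force: [-1.0, 0.2, -0.5]
grip_width: 1.001
grip_force: 0.0
```

Emit:
{"name": "step_arm", "arguments": {"targets": [[-0.2,0,-0.3,0,0,0,0.6],[0,0,0,0,0,0,0.5],[0,0,0,0,0,0,0.4],[0,0,0,0,0,0,0.3],[0,0,0,0,0,0,0.3]], "force": 15}}

```text
time: 4.0
position: [0.4308, 0.0828, 0.053]
tool_rot: [3.1, 0.501, 0.003]
ft_force: [0.1, 0.2, 1.0]
grip_width: 0.705
grip_force: 0.0
```

Emit:
{"name": "step_arm", "arguments": {"targets": [[0,0,0,0,0,0,0.3],[0,0,0,0,0,0,0.3],[0,0,0,0,0,0,0.3],[0,0,0,0,0,0,0.3],[0,0,0,0,0,0,0.3]], "force": 20}}

```text
time: 4.42
position: [0.4301, 0.0829, 0.0521]
tool_rot: [3.101, 0.502, 0.0]
ft_force: [-0.7, -1.7, 0.8]
grip_width: 0.479
grip_force: 20.0
```

Emit:
{"name": "step_arm", "arguments": {"targets": [[0,0,2,0,0,0,0.3],[0,0,3,0,0,0,0.3],[0,0,3,0,0,0,0.3],[0,-1,3,0,0,0,0.3],[0,-2,1,0,0,0,0.3]]}}

```text
time: 4.83
position: [0.4321, 0.0554, 0.1761]
tool_rot: [3.099, 0.509, 0.01]
ft_force: [0.6, 0.3, -0.8]
grip_width: 0.477
grip_force: 20.0
```

Emit:
{"name": "step_arm", "arguments": {"targets": [[0,-3.5,0,0,0,0,0.3],[0,-3.8,0,0,0,0,0.3],[0,-3.8,0,0,0,0,0.3],[0,-3.8,0,0,0,0,0.3],[0,-3.8,0,0,0,0,0.3]]}}

```text
time: 5.25
position: [0.4293, -0.1358, 0.1717]
tool_rot: [3.101, 0.502, -0.001]
ft_force: [0.6, -0.3, -0.3]
grip_width: 0.484
grip_force: 20.0
```

Emit:
{"name": "step_arm", "arguments": {"targets": [[0,-3.8,0,0,0,0,0.3],[0,-3.8,0,0,0,0,0.3],[0,-3.8,0,0,0,0,0.3],[0,-3.8,0,0,0,0,0.3],[0,-3.8,0,0,0,0,0.3]]}}

```text
time: 5.67
position: [0.4293, -0.3257, 0.1714]
tool_rot: [-3.101, -0.502, 0.001]
ft_force: [1.2, 0.5, -1.0]
grip_width: 0.478
grip_force: 20.0
```

Emit:
{"name": "step_arm", "arguments": {"targets": [[0,-2.0,0,0,0,0,0.3],[0,-0.8,0,0,0,0,0.3],[0,0,0,0,0,0,0.3],[0,0,0,0,0,0,0.3],[0,0,0,0,0,0,0.3]]}}

```text
time: 6.08
position: [0.4306, -0.3497, 0.1718]
tool_rot: [-3.099, -0.506, 0.0]
ft_force: [0.7, 0.9, -1.7]
grip_width: 0.479
grip_force: 20.0
```

```bash
python3 - <<'E'
from h import *
im,d,s=shot('wrist');save(im,'w4.png');print(s['position'],s['tool_rot'],s['joint_positions'].round(2),s['grip_width'])
E
```

```text
[ 0.43061268 -0.34971676  0.17176005] [-3.09929396e+00 -5.05972751e-01  2.24484135e-05] [ 0.96  0.17 -0.36  1.75  0.06  1.24 -0.66] 0.47947996736531207
```

View pics/w4.png

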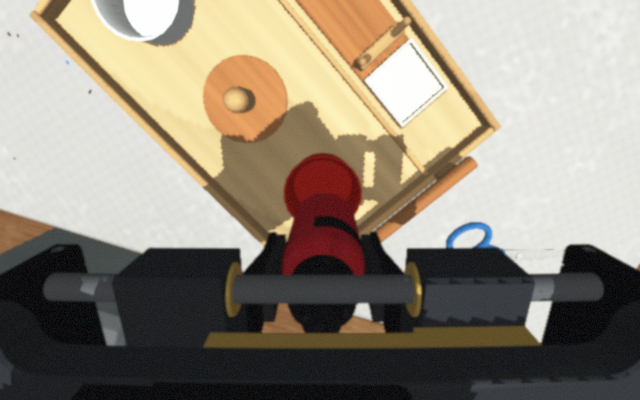

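The picture shows the held bottle upright just above the red cup (centre column 323), aligned with it. Lowering.

Emit:
{"name": "step_arm", "arguments": {"targets": [[-0.2,-0.1,-2.5,0,0,0,0.3],[0,0,-2.5,0,0,0,0.3],[0,0,-2.5,0,0,0,0.3],[0,0,-1.5,0,0,0,0.3],[0,0,0,0,0,0,0.3]]}}

```text
time: 6.55
position: [0.4261, -0.3498, 0.0786]
tool_rot: [-3.095, -0.505, 0.007]
ft_force: [-0.9, 0.7, -1.1]
grip_width: 0.478
grip_force: 20.0
```

Emit:
{"name": "step_arm", "arguments": {"targets": [[0,0,-0.6,0,0,0,0.3],[0,0,-0.6,0,0,0,0.3],[0,0,-0.6,0,0,0,0.3],[0,0,0,0,0,0,0.3],[0,0,0,0,0,0,0.3]]}}

```text
time: 6.97
position: [0.4281, -0.3531, 0.0642]
tool_rot: [3.101, 0.502, 0.0]
ft_force: [0.1, 0.9, -1.7]
grip_width: 0.477
grip_force: 20.0
```

Emit:
{"name": "step_arm", "arguments": {"targets": [[0,0.1,-0.15,0,0,0,0.3],[0,0,0,0,0,0,0.55],[0,0,0,0,0,0,0.7],[0,0,0,0,0,0,0.85],[0,0,0,0,0,0,0.85]]}}

```text
time: 7.38
position: [0.4282, -0.3523, 0.0628]
tool_rot: [3.101, 0.502, 0.001]
ft_force: [-0.3, 0.4, 0.7]
grip_width: 0.69
grip_force: 0.0
```

Emit:
{"name": "step_arm", "arguments": {"targets": [[0,0,0,0,0,0,0.9],[0,0,1,0,0,0,0.9],[0,0,2.5,0,0,0,0.9],[0,0,3,0,0,0,0.9],[0,0,3,0,0,0,1]]}}

```text
time: 7.8
position: [0.4276, -0.3517, 0.1588]
tool_rot: [-3.1, -0.502, 0.001]
ft_force: [0.1, -0.3, 0.2]
grip_width: 0.919
grip_force: 0.0
```

Emit:
{"name": "step_arm", "arguments": {"targets": [[0,0,3.5,0,0,0,1],[0.9,2.5,2,0,0,0,1],[1,3.7,0,0,0,0,1],[1,3.7,0,0,0,0,1],[1,3.7,0,0,0,0,1]]}}

```text
time: 8.22
position: [0.4675, -0.2148, 0.2141]
tool_rot: [3.1, 0.5, 0.003]
ft_force: [0.4, 0.4, -0.1]
grip_width: 0.999
grip_force: 0.0
```

Emit:
{"name": "step_arm", "arguments": {"targets": [[1,3.7,0,0,0,0,1],[1,3.7,0,0,0,0,1],[1,3.7,0,0,0,0,1],[1,3.7,0,0,0,0,1],[1,3.7,0,0,0,0,1]]}}

```text
time: 8.63
position: [0.5172, -0.0293, 0.2136]
tool_rot: [3.1, 0.501, 0.002]
ft_force: [0.2, -0.2, 0.1]
grip_width: 1.0
grip_force: 0.0
```

Emit:
{"name": "step_arm", "arguments": {"targets": [[1,3.7,0,0,0,0,1],[1,3.7,0,0,0,0,1],[1,3.7,0,0,0,0,1],[1,3.7,0,0,0,0,1],[1,3.7,0,0,0,0,1]]}}

```text
time: 9.05
position: [0.5673, 0.1555, 0.2135]
tool_rot: [3.101, 0.501, 0.002]
ft_force: [0.9, -1.3, 1.0]
grip_width: 1.003
grip_force: 0.0
```

Emit:
{"name": "step_arm", "arguments": {"targets": [[1,3.7,0,0,0,0,1],[1,3,0,0,0,0,1],[1,2,0,0,0,0,1],[0,0,0,0,0,0,1],[0,0,0,0,0,0,1]]}}

```text
time: 9.47
position: [0.5966, 0.2424, 0.2127]
tool_rot: [-3.1, -0.506, 0.001]
ft_force: [-1.1, -1.3, -0.6]
grip_width: 1.001
grip_force: 0.0
```

```bash
python3 - <<'E'
from h import *
im,d,s=shot('wrist');save(im,'w5.png');c=cam('wrist',s)
print(s['position'],s['joint_positions'].round(2))
v,u=np.mgrid[0:400:2,0:640:2];uv=np.c_[u.ravel(),v.ravel()];P=bydepth(c,uv,d)
for lo,hi in((.1,.12),(.03,.078)):
  m=(np.hypot(P[:,0]-.608,P[:,1]-.288)<.035)&(P[:,2]>lo)&(P[:,2]<hi);print(m.sum(),P[m].mean(0).round(4),P[m].min(0).round(3),P[m].max(0).round(3))
E
```

```text
[0.59656521 0.24240259 0.21266806] [ 0.16  0.41 -0.77  1.46  0.29  1.39 -1.87]
79 [0.6094 0.2895 0.1071] [0.601 0.282 0.102] [0.617 0.298 0.109]
175 [0.6194 0.2873 0.067 ] [0.592 0.27  0.03 ] [0.63  0.31  0.078]
```

View pics/w5.png

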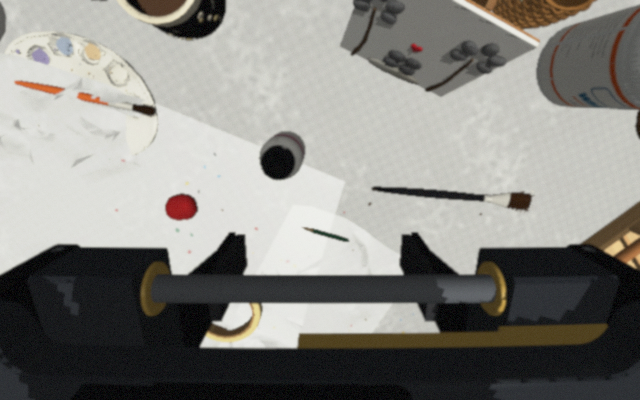

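```bash
python3 - <<'E'
from h import *
a=np.load('pics/wrist_last.npz');c=cam('wrist',dict(position=a['p'],tool_rot=a['r']))
v,u=np.mgrid[0:230:3,0:640:3];uv=np.c_[u.ravel(),v.ravel()];P=bydepth(c,uv,a['d'])
P=P[(P[:,2]>.03)&(np.hypot(P[:,0]-.61,P[:,1]-.289)>.04)]
for y in np.arange(.05,.5,.05):
    q=P[abs(P[:,1]-y)<.025]
    if len(q): print(y.round(2),q[q[:,0].argmin()].round(3),q[:,2].max().round(3))
E
```

```text
0.05 [0.757 0.03  0.044] 0.129
0.1 [0.805 0.103 0.041] 0.079
0.15 [0.726 0.162 0.034] 0.142
0.2 [0.727 0.195 0.032] 0.142
0.25 [0.672 0.268 0.374] 0.374
0.4 [0.685 0.425 0.04 ] 0.089
0.45 [0.685 0.433 0.042] 0.089
```

The picture shows the white bottle at (282,155), clear of the palette (orange brush ends at (155,108)) and the pencil (326,234). The card behind is far enough off.

Emit:
{"name": "step_arm", "arguments": {"targets": [[0.7,2.5,0,0,0,0,1],[0.6,2.2,0,0,0,0,1],[0,0,-2.5,0,0,0,1],[0,0,-3,0,0,0,1],[0,0,-3,0,0,0,1]]}}

```text
time: 9.93
position: [0.611, 0.2862, 0.1278]
tool_rot: [3.101, 0.498, 0.004]
ft_force: [0.2, -0.7, 0.1]
grip_width: 0.996
grip_force: 0.0
```

Emit:
{"name": "step_arm", "arguments": {"targets": [[0,0,-2,0,0,0,1],[0,0,-2,0,0,0,1],[0,0,-2,0,0,0,1],[0,0,-1.7,0,0,0,1],[0,0,0,0,0,0,0.8]]}}

```text
time: 10.35
position: [0.6083, 0.2836, 0.0469]
tool_rot: [3.098, 0.497, -0.01]
ft_force: [-1.5, -1.0, -1.2]
grip_width: 0.972
grip_force: 0.0
```

Emit:
{"name": "step_arm", "arguments": {"targets": [[0,0,0,0,0,0,0.6],[0,0,0,0,0,0,0.5],[0,0,0,0,0,0,0.4],[0,0,0,0,0,0,0.3],[0,0,0,0,0,0,0.3]], "force": 15}}

```text
time: 10.77
position: [0.6106, 0.2881, 0.0517]
tool_rot: [-3.101, -0.502, -0.003]
ft_force: [0.8, 1.1, 0.3]
grip_width: 0.635
grip_force: 0.0
```

Emit:
{"name": "step_arm", "arguments": {"targets": [[0,0,0,0,0,0,0.3],[0,0,0,0,0,0,0.3],[0,0,0,0,0,0,0.3],[0,0,0,0,0,0,0.3],[0,0,0,0,0,0,0.3]], "force": 20}}

```text
time: 11.18
position: [0.6101, 0.2883, 0.0508]
tool_rot: [-3.101, -0.502, -0.001]
ft_force: [-0.5, 0.1, 3.3]
grip_width: 0.481
grip_force: 19.9
```

Emit:
{"name": "step_arm", "arguments": {"targets": [[0,0,2,0,0,0,0.3],[0,0,3,0,0,0,0.3],[0,0,3,0,0,0,0.3],[0,0,3,0,0,0,0.3],[-0.5,-2.5,1,0,0,0,0.3]]}}

```text
time: 11.6
position: [0.6052, 0.27, 0.1753]
tool_rot: [-3.093, -0.511, -0.01]
ft_force: [-0.1, 0.9, 0.5]
grip_width: 0.485
grip_force: 19.9
```

Emit:
{"name": "step_arm", "arguments": {"targets": [[-0.6,-3.7,0,0,0,0,0.3],[-0.6,-3.7,0,0,0,0,0.3],[-0.6,-3.7,0,0,0,0,0.3],[-0.6,-3.7,0,0,0,0,0.3],[-0.6,-3.7,0,0,0,0,0.3]]}}

```text
time: 12.02
position: [0.5739, 0.0759, 0.1699]
tool_rot: [3.101, 0.502, -0.002]
ft_force: [1.5, -0.8, -0.9]
grip_width: 0.483
grip_force: 19.9
```

Emit:
{"name": "step_arm", "arguments": {"targets": [[-0.6,-3.7,0,0,0,0,0.3],[-0.6,-3.7,0,0,0,0,0.3],[-0.6,-3.7,0,0,0,0,0.3],[-0.6,-3.7,0,0,0,0,0.3],[-0.6,-3.7,0,0,0,0,0.3]]}}

```text
time: 12.43
position: [0.5438, -0.109, 0.1701]
tool_rot: [3.101, 0.501, -0.001]
ft_force: [0.1, -0.5, -1.0]
grip_width: 0.487
grip_force: 19.9
```

Emit:
{"name": "step_arm", "arguments": {"targets": [[-0.5,-3,0,0,0,0,0.3],[0,-1.5,0,0,0,0,0.3],[0,0,0,0,0,0,0.3],[0,0,0,0,0,0,0.3],[0,0,0,0,0,0,0.3]]}}

```text
time: 12.85
position: [0.5403, -0.1498, 0.1703]
tool_rot: [-3.099, -0.505, -0.0]
ft_force: [0.8, -0.1, -0.4]
grip_width: 0.482
grip_force: 19.9
```

```bash
python3 - <<'E'
from h import *
s=ctrl.get_state();print(s['position'],s['tool_rot'],s['joint_positions'].round(2),s['grip_width'])
E
```

```text
[ 0.54026904 -0.14984891  0.17027649] [-3.09924351e+00 -5.05238478e-01 -1.21086204e-04] [ 0.78  0.22 -0.63  1.73  0.13  1.24 -1.13] 0.4820722034790136
```

Emit:
{"name": "step_arm", "arguments": {"targets": [[0,-0.1,-2.5,0,0,0,0.3],[0,0,-2.5,0,0,0,0.3],[0,0,-2.5,0,0,0,0.3],[0,0,-1.5,0,0,0,0.3],[0,0,0,0,0,0,0.3]]}}

```text
time: 13.27
position: [0.5376, -0.1498, 0.0769]
tool_rot: [-3.096, -0.507, 0.009]
ft_force: [-0.1, -0.1, -0.8]
grip_width: 0.485
grip_force: 19.9
```

Emit:
{"name": "step_arm", "arguments": {"targets": [[0,0,-0.6,0,0,0,0.3],[0,0,-0.6,0,0,0,0.3],[0,0,-0.5,0,0,0,0.3],[0,0,0,0,0,0,0.3],[0,0,0,0,0,0,0.3]]}}

```text
time: 13.68
position: [0.5402, -0.153, 0.0638]
tool_rot: [3.101, 0.502, 0.001]
ft_force: [0.3, 0.3, -0.6]
grip_width: 0.489
grip_force: 19.9
```

Emit:
{"name": "step_arm", "arguments": {"targets": [[0,0.1,-0.2,0,0,0,0.3],[0,0,0,0,0,0,0.55],[0,0,0,0,0,0,0.7],[0,0,0,0,0,0,0.85],[0,0,0,0,0,0,0.85]]}}

```text
time: 14.1
position: [0.5402, -0.1522, 0.0618]
tool_rot: [3.101, 0.502, 0.001]
ft_force: [-0.3, -0.2, 0.6]
grip_width: 0.694
grip_force: 0.0
```

Emit:
{"name": "step_arm", "arguments": {"targets": [[0,0,0,0,0,0,0.9],[0,0,1,0,0,0,0.9],[0,0,2.5,0,0,0,0.9],[0,0,3.5,0,0,0,0.9],[0,0,3.5,0,0,0,1]]}}

```text
time: 14.52
position: [0.5392, -0.1517, 0.1677]
tool_rot: [-3.1, -0.502, 0.002]
ft_force: [0.8, -0.8, 0.5]
grip_width: 0.923
grip_force: 0.0
```

Emit:
{"name": "step_arm", "arguments": {"targets": [[0,0,3,0,0,-6,0.8],[0,1.5,3,0,0,-7,0.6],[0,1.5,2,0,0,-7,0.5],[0,1.5,0,0,0,-7,0.5],[0,1.5,0,0,0,-7,0.5]]}}

```text
time: 14.93
position: [0.541, -0.0913, 0.2495]
tool_rot: [3.11, -0.436, 0.007]
ft_force: [-0.1, -0.1, -0.5]
grip_width: 0.681
grip_force: 0.0
```

Emit:
{"name": "step_arm", "arguments": {"targets": [[0,1.5,0,0,0,-7,0.5],[0,1.5,0,0,0,-7,0.5],[0,1.5,0,0,0,-7,0.5],[0,1.5,0,0,0,-7,0.5],[0,1.5,0,0,0,-7,0.5]]}}

```text
time: 15.35
position: [0.5399, -0.0162, 0.2474]
tool_rot: [-2.836, 1.351, -0.001]
ft_force: [0.7, -0.3, 0.2]
grip_width: 0.502
grip_force: 0.0
```

Emit:
{"name": "step_arm", "arguments": {"targets": [[0,1.5,0,0,0,-7,0.5],[0,1.5,0,0,0,-7,0.5],[0,1.5,0,0,0,-7,0.5],[0,1.5,0,0,0,-5,0.5],[0,0,0,0,0,0,0.5]]}}

```text
time: 15.77
position: [0.5389, 0.0009, 0.231]
tool_rot: [2.707, -1.55, -0.037]
ft_force: [0.3, 0.8, -0.2]
grip_width: 0.499
grip_force: 0.0
```

```bash
python3 - <<'E'
from h import *
im,d,s=shot('wrist');save(im,'w6.png');c=cam('wrist',s)
M=R.from_rotvec(s['tool_rot']).as_matrix();print(s['position'],M.round(3),s['joint_positions'].round(2),s['grip_width'],c[3])
E
cp pics/wrist_last.npz pics/wC.npz
```

```text
[0.53892083 0.00088118 0.23104309] [[ 0.506 -0.862 -0.032]
 [-0.863 -0.506 -0.007]
 [-0.01   0.031 -0.999]] [ 0.08  0.11 -0.15  1.69  0.02  1.38 -2.68] 0.4985877765341773 [ 0.58402173 -0.06716636  0.39160311]
```

View pics/w6.png

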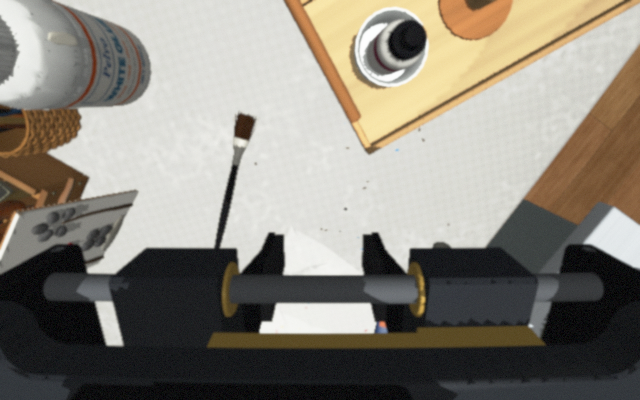

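The picture shows the white bottle in its cup; brush bristles at (242,125). Joint 7 ran into its end, so I turn the other way (half turn gives the same grasp).

Emit:
{"name": "step_arm", "arguments": {"targets": [[0,0,0.5,0,0,7,0.5],[0,0,0.5,0,0,7,0.5],[0,0,0,0,0,7,0.5],[0,0,0,0,0,7,0.5],[0,0,0,0,0,7,0.5]]}}

```text
time: 16.23
position: [0.5393, -0.0003, 0.2422]
tool_rot: [3.046, -0.656, -0.023]
ft_force: [0.8, -0.7, 0.2]
grip_width: 0.498
grip_force: 0.0
```

Emit:
{"name": "step_arm", "arguments": {"targets": [[0,0,0,0,0,7,0.5],[0,0,0,0,0,7,0.5],[0,0,0,0,0,7,0.5],[0,0,0,0,0,7,0.5],[0,0,0,0,0,7,0.5]]}}

```text
time: 16.65
position: [0.5392, -0.0004, 0.2421]
tool_rot: [3.098, 0.289, -0.009]
ft_force: [0.3, 0.7, 0.3]
grip_width: 0.501
grip_force: 0.0
```

Emit:
{"name": "step_arm", "arguments": {"targets": [[0,0,0,0,0,7,0.5],[0,0,0,0,0,7,0.5],[0,0,0,0,0,7,0.5],[0,0,0,0,0,7,0.5],[0,0,0,0,0,7,0.5]]}}

```text
time: 17.07
position: [0.5392, -0.0004, 0.2421]
tool_rot: [2.866, 1.207, 0.006]
ft_force: [0.2, 0.3, 0.2]
grip_width: 0.501
grip_force: 0.0
```

Emit:
{"name": "step_arm", "arguments": {"targets": [[0,0,0,0,0,7,0.5],[0,0,0,0,0,7,0.5],[0,0,0,0,0,7,0.5],[0,0,0,0,0,7,0.5],[0,0,0,0,0,7,0.5]]}}

```text
time: 17.48
position: [0.5392, -0.0004, 0.2421]
tool_rot: [2.372, 2.014, 0.02]
ft_force: [-0.3, -0.7, -0.5]
grip_width: 0.499
grip_force: 0.0
```

Emit:
{"name": "step_arm", "arguments": {"targets": [[0,0,0,0,0,7,0.5],[0,0,0,0,0,7,0.5],[0,0,0,0,0,7,0.5],[0,0,0,0,0,0,0.5],[0,0,0,0,0,0,0.5]]}}

```text
time: 17.9
position: [0.5392, -0.0007, 0.2419]
tool_rot: [1.979, 2.404, 0.027]
ft_force: [-0.5, 0.4, 0.6]
grip_width: 0.5
grip_force: 0.0
```

```bash
python3 - <<'E'
from h import *
im,d,s=shot('wrist');save(im,'w7.png');c=cam('wrist',s)
M=R.from_rotvec(s['tool_rot']).as_matrix();print(s['position'],M.round(3),s['joint_positions'].round(2),s['grip_width'],c[3])
print(proj(c,[(.644,-.011,.006),(.598,.177,.006),(.621,.082,.01)]).round(0))
# brush points by depth: dark handle
v,u=np.mgrid[0:240,0:640];uv=np.c_[u.ravel(),v.ravel()];P=bydepth(c,uv,d);g=im[0:240].reshape(-1,3).max(1)
m=(g<70)&(P[:,2]>.001)&(P[:,2]<.018)&(abs(P[:,0]-.62)<.05)&(abs(P[:,1]-.08)<.12)
q=P[m];print(m.sum(),q.min(0).round(3),q.max(0).round(3))
for y in np.arange(-.02,.2,.02):
    w=q[abs(q[:,1]-y)<.01]
    if len(w)>3:print(y.round(2),len(w),w.mean(0).round(4),w.min(0).round(3),w.max(0).round(3))
E
cp pics/wrist_last.npz pics/wD.npz
```

```text
[ 0.53920148 -0.00073119  0.24185347] [[-0.192  0.981  0.032]
 [ 0.981  0.192 -0.004]
 [-0.01   0.031 -0.999]] [ 0.22  0.06 -0.28  1.72  0.02  1.33  0.13] 0.4995972394960516 [0.51813907 0.07824481 0.40238874]
[[395. 187.]
 [398.  24.]
 [397. 112.]]
856 [ 0.597 -0.01   0.007] [0.649 0.172 0.014]
0.0 196 [6.382e-01 6.000e-04 9.600e-03] [ 0.628 -0.01   0.007] [0.649 0.01  0.014]
0.02 50 [0.6361 0.0125 0.0097] [0.628 0.01  0.008] [0.644 0.016 0.012]
0.04 9 [0.6263 0.0486 0.0106] [0.624 0.048 0.009] [0.629 0.05  0.011]
0.06 83 [0.6239 0.0603 0.011 ] [0.619 0.05  0.009] [0.629 0.07  0.013]
0.08 100 [0.6189 0.0806 0.0115] [0.613 0.07  0.01 ] [0.624 0.09  0.014]
0.1 120 [0.6134 0.1004 0.0116] [0.608 0.09  0.008] [0.62  0.11  0.014]
0.12 112 [0.6087 0.1201 0.0114] [0.604 0.11  0.009] [0.614 0.13  0.014]
0.14 101 [0.6041 0.1398 0.0107] [0.6   0.13  0.008] [0.609 0.15  0.013]
0.16 78 [0.5998 0.1593 0.0102] [0.597 0.15  0.008] [0.604 0.169 0.013]
0.18 4 [0.5973 0.1708 0.0103] [0.597 0.17  0.009] [0.598 0.172 0.011]
```

Emit:
{"name": "step_arm", "arguments": {"targets": [[2,2,-2,0.2,1.8,2.5,0.5],[2,2,-3,0,0,0,0.5],[2,2,-3,0,0,0,0.5],[2,2.2,-3,0,0,0,0.5],[0,0,-3,0,0,0,0.5]]}}

```text
time: 18.37
position: [0.6215, 0.088, 0.1006]
tool_rot: [-1.934, -2.474, -0.01]
ft_force: [-1.2, 1.2, 0.3]
grip_width: 0.501
grip_force: 0.0
```

Emit:
{"name": "step_arm", "arguments": {"targets": [[0,0,-3,0,0,0,0.5],[0,0,-1.5,0,0,0,0.5],[0,0,-1,0,0,0,0.5],[0,0,0,0,0,0,0.5],[0,0,0,0,0,0,0.5]]}}

```text
time: 18.78
position: [0.6192, 0.0814, 0.0471]
tool_rot: [-1.94, -2.471, -0.001]
ft_force: [0.3, 0.0, 0.9]
grip_width: 0.502
grip_force: 0.0
```

```bash
python3 - <<'E'
from h import *
s=ctrl.get_state();c=cam('wrist',s);M=R.from_rotvec(s['tool_rot']).as_matrix();print(s['position'],M.round(3),s['joint_positions'].round(2))
E
```

```text
[0.61923274 0.08139597 0.04714386] [[-0.237  0.971  0.   ]
 [ 0.971  0.237  0.001]
 [ 0.001  0.    -1.   ]] [ 0.08  0.43 -0.31  1.7   0.15  1.04 -0.04]
```

Aligned: finger line 13.7°. Down and grip.

Emit:
{"name": "step_arm", "arguments": {"targets": [[0,0,-1.5,0,0,0,0.5],[0,0,-1.5,0,0,0,0.5],[0,0,-1,0,0,0,0.5],[0,0,-0.2,0,0,0,0.5],[0,0,0,0,0,0,0.4]]}}

```text
time: 19.2
position: [0.619, 0.0813, 0.005]
tool_rot: [-1.939, -2.472, -0.0]
ft_force: [0.0, -0.5, -0.0]
grip_width: 0.476
grip_force: 0.0
```

Emit:
{"name": "step_arm", "arguments": {"targets": [[0,0,0,0,0,0,0.3],[0,0,0,0,0,0,0.2],[0,0,0,0,0,0,0.1],[0,0,0,0,0,0,0.05],[0,0,0,0,0,0,0.05]], "force": 12}}

```text
time: 19.62
position: [0.6193, 0.0815, 0.0052]
tool_rot: [1.938, 2.472, 0.001]
ft_force: [0.7, -1.3, 2.1]
grip_width: 0.178
grip_force: 12.0
```

Emit:
{"name": "step_arm", "arguments": {"targets": [[0,0,0,0,0,0,0.05],[0,0,0,0,0,0,0.05],[0,0,0,0,0,0,0.05],[0,0,0,0,0,0,0.05],[0,0,0,0,0,0,0.05]], "force": 15}}

```text
time: 20.03
position: [0.6193, 0.0815, 0.0052]
tool_rot: [1.938, 2.472, 0.001]
ft_force: [-1.5, -0.4, 5.6]
grip_width: 0.178
grip_force: 15.0
```

Emit:
{"name": "step_arm", "arguments": {"targets": [[0,0,2,0,0,0,0.05],[0,0,3,0,0,0,0.05],[0,0,3.5,0,0,-2,0.05],[0,0,4,0,0,-7,0.05],[0,0,4,0,0,-7,0.05]]}}

```text
time: 20.45
position: [0.6178, 0.0812, 0.17]
tool_rot: [-2.268, -2.171, 0.003]
ft_force: [1.8, 0.5, 0.2]
grip_width: 0.181
grip_force: 15.0
```

Emit:
{"name": "step_arm", "arguments": {"targets": [[0,-2,0,0,0,-7,0.05],[-0.2,-3,0,0,0,-7,0.05],[-0.3,-3,0,0,0,-7,0.05],[-0.3,-3,0,0,0,-6,0.05],[-0.3,-3,0,0,0,0,0.05]]}}

```text
time: 20.87
position: [0.6071, -0.0599, 0.1689]
tool_rot: [-2.712, -1.584, 0.001]
ft_force: [-0.1, -0.1, -0.1]
grip_width: 0.18
grip_force: 15.0
```

Emit:
{"name": "step_arm", "arguments": {"targets": [[-0.3,-3.5,0,0,0,0,0.05],[-0.3,-3.5,0,0,0,0,0.05],[-0.3,-3.5,0,0,0,0,0.05],[-0.3,-3.5,0,0,0,0,0.05],[-0.3,-3.5,0,0,0,0,0.05]]}}

```text
time: 21.28
position: [0.592, -0.2351, 0.1688]
tool_rot: [-2.709, -1.589, 0.001]
ft_force: [0.4, -0.2, -0.2]
grip_width: 0.181
grip_force: 15.0
```

Emit:
{"name": "step_arm", "arguments": {"targets": [[-0.3,-3.5,0,0,0,0,0.05],[-0.3,-3,0,0,0,0,0.05],[0,-1.5,0,0,0,0,0.05],[0,-0.4,0,0,0,0,0.05],[0,0,0,0,0,0,0.05]]}}

```text
time: 21.7
position: [0.5866, -0.3176, 0.1688]
tool_rot: [-2.709, -1.587, 0.0]
ft_force: [0.2, 0.4, -0.6]
grip_width: 0.177
grip_force: 15.0
```

```bash
python3 - <<'E'
from h import *
im,d,s=shot('wrist');save(im,'w8.png');c=cam('wrist',s);save(ctrl.get_image('scene')[0],'s8.png')
M=R.from_rotvec(s['tool_rot']).as_matrix();print(s['position'],M.round(3),s['joint_positions'].round(2),s['grip_width'])
print(proj(c,[(.612,-.277,.045),(.5465,-.394,.011)]).round(0))
E
```

```text
[ 0.58662871 -0.31763125  0.16876761] [[ 0.489  0.872 -0.001]
 [ 0.872 -0.489  0.001]
 [ 0.001 -0.001 -1.   ]] [ 0.47  0.38 -0.02  1.47  0.01  1.28 -0.06] 0.1771139012754167
[[326. 139.]
 [326. 256.]]
```

View pics/w8.png

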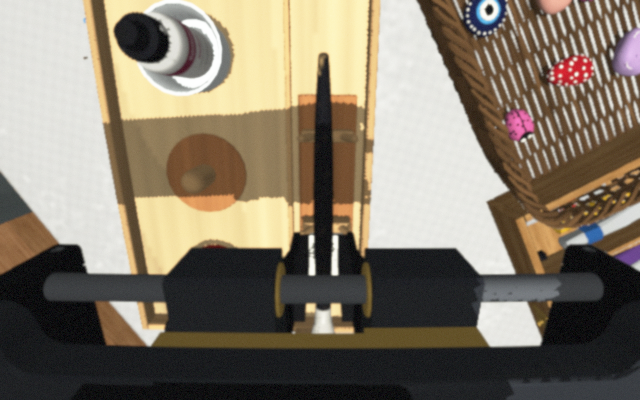

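The picture shows the brush (x≈323) parallel to the rest, just over its forks (bars centred at 327). A 3 mm correction is needed. Checking neighbours' heights first.

```bash
python3 - <<'E'
from h import *
a=np.load('pics/top_last.npz');c=cam('top')
v,u=np.mgrid[60:260,330:520];P=bydepth(c,np.c_[u.ravel(),v.ravel()],a['d'])
q=(P-[.590,-.317,0])@np.array([[.489,.872,0],[.872,-.489,0],[0,0,1]]).T
m=(abs(q[:,0])<.06)&(q[:,1]>.04)&(q[:,1]<.16);
for y in np.arange(.04,.16,.01):
    w=q[m&(abs(q[:,1]-y)<.005)];print(y.round(2),w[:,2].max().round(3) if len(w) else None)
E
```

```text
0.04 0.032
0.05 0.024
0.06 0.009
0.07 0.01
0.08 0.01
0.09 0.011
0.1 0.012
0.11 0.011
0.12 0.01
0.13 0.01
0.14 0.082
0.15 0.078
```

Emit:
{"name": "step_arm", "arguments": {"targets": [[0.3,0.1,-2,0,0,0,0.05],[0,0,-2,0,0,0,0.05],[0,0,-2,0,0,0,0.05],[0,0,-1,0,0,0,0.05],[0,0,0,0,0,0,0.05]]}}

```text
time: 22.22
position: [0.5889, -0.313, 0.0966]
tool_rot: [-2.702, -1.592, 0.003]
ft_force: [-0.9, -0.4, -1.0]
grip_width: 0.181
grip_force: 15.0
```

Emit:
{"name": "step_arm", "arguments": {"targets": [[0,0,-2,0,0,0,0.05],[0,0,-1.5,0,0,0,0.05],[0,0,-0.8,0,0,0,0.05],[0,0,0,0,0,0,0.05],[0,0,0,0,0,0,0.05]]}}

```text
time: 22.63
position: [0.5904, -0.3162, 0.0574]
tool_rot: [2.709, 1.591, 0.001]
ft_force: [0.1, 0.7, 0.1]
grip_width: 0.182
grip_force: 15.0
```

Emit:
{"name": "step_arm", "arguments": {"targets": [[0,0,-0.6,0,0,0,0.05],[0,0,-0.6,0,0,0,0.05],[0,0,-0.5,0,0,0,0.05],[0,0,0,0,0,0,0.05],[0,0,0,0,0,0,0.05]]}}

```text
time: 23.05
position: [0.5895, -0.3165, 0.0391]
tool_rot: [-2.709, -1.589, 0.001]
ft_force: [-0.9, -0.2, 0.3]
grip_width: 0.181
grip_force: 15.0
```

Emit:
{"name": "step_arm", "arguments": {"targets": [[0,0,-0.2,0,0,0,0.05],[0,0,0,0,0,0,0.15],[0,0,0,0,0,0,0.25],[0,0,0,0,0,0,0.35],[0,0,0,0,0,0,0.4]]}}

```text
time: 23.47
position: [0.59, -0.3167, 0.0378]
tool_rot: [2.71, 1.59, 0.0]
ft_force: [-0.9, 0.3, -0.2]
grip_width: 0.321
grip_force: 0.0
```

Emit:
{"name": "step_arm", "arguments": {"targets": [[0,0,0,0,0,0,0.4],[0,0,1,0,0,0,0.4],[0,0,2.5,0,0,0,0.4],[0,0,3.5,0,0,0,0.4],[0,0,4,0,0,0,0.4]]}}

```text
time: 23.88
position: [0.5885, -0.316, 0.1475]
tool_rot: [-2.707, -1.588, 0.003]
ft_force: [0.4, -0.8, -0.3]
grip_width: 0.399
grip_force: 0.0
```

Emit:
{"name": "step_arm", "arguments": {"targets": [[0,1,3,0,0,0,0.4],[-1,3,1,0,0,0,0.4],[-1,3.5,0,0,0,0,0.4],[-1,3.5,0,0,0,0,0.4],[-1,3.5,0,0,0,0,0.4]]}}

```text
time: 24.3
position: [0.5495, -0.1704, 0.189]
tool_rot: [2.709, 1.588, 0.002]
ft_force: [0.4, -0.2, -0.7]
grip_width: 0.399
grip_force: 0.0
```

Emit:
{"name": "step_arm", "arguments": {"targets": [[-1,3.5,0,0,0,0,0.4],[-1,3.5,0,0,0,0,0.4],[-1,3.5,0,0,0,0,0.4],[-1,3.5,0,0,0,0,0.4],[-1,3.5,0,0,0,0,0.4]]}}

```text
time: 24.72
position: [0.4992, 0.0049, 0.1887]
tool_rot: [2.709, 1.589, 0.002]
ft_force: [1.0, 0.7, -0.5]
grip_width: 0.404
grip_force: 0.0
```

```bash
python3 - <<'E'
from h import *
im,d,s=shot('top');c=cam('top');save(cv2.resize(im[140:260,215:475],None,fx=3,fy=3,interpolation=cv2.INTER_CUBIC),'t9.png')
print(s['position'],s['joint_positions'].round(2))
v,u=np.mgrid[190:260,220:290];uv=np.c_[u.ravel(),v.ravel()];P=bydepth(c,uv,d)
m=(P[:,2]>.015)&(P[:,2]<.04)&(np.hypot(P[:,0]-.38,P[:,1]-.305)<.065);q=P[m]
f=lambda X:(lambda p:(p[:2],np.sqrt(p[2]+p[:2]@p[:2])))(np.linalg.lstsq(np.c_[2*X,np.ones(len(X))],(X**2).sum(1),rcond=None)[0])
print(m.sum(),q.min(0).round(3),q.max(0).round(3),f(q[:,:2]))
E
```

```text
[0.49920952 0.00494065 0.18868196] [ 0.16  0.03 -0.23  1.86  0.01  1.25 -0.58]
262 [0.318 0.252 0.015] [0.428 0.358 0.035] (array([0.37881132, 0.30539213]), np.float64(0.04448513242850666))
```

View pics/t9.png

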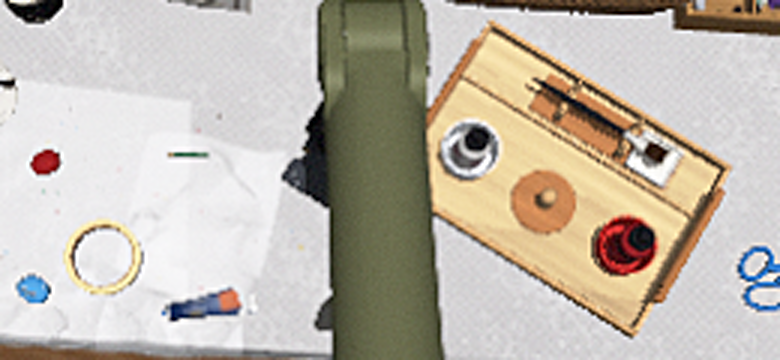

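The top view shows both bottles in their cups and the brush in the forks with bristles over the dish (655,155). Next the tape, keeping this yaw (grip on the ring's far side).

Emit:
{"name": "step_arm", "arguments": {"targets": [[-1.2,3.5,0,0,0,0,0.4],[-1.2,3.5,0,0,0,0,0.4],[-1.2,3.5,0,0,0,0,0.4],[-1.2,3.5,0,0,0,0,0.4],[-1.2,3,0,0,0,0,0.4]]}}

```text
time: 25.18
position: [0.4391, 0.1757, 0.1887]
tool_rot: [2.709, 1.591, 0.003]
ft_force: [0.8, -0.0, 0.1]
grip_width: 0.4
grip_force: 0.0
```

Emit:
{"name": "step_arm", "arguments": {"targets": [[0,0,0,0,0,0,0.4],[0,0,0,0,0,0,0.4],[0,0,0,0,0,0,0.4],[0,0,0,0,0,0,0.4],[0,0,0,0,0,0,0.4]]}}

```text
time: 25.6
position: [0.4404, 0.1719, 0.1876]
tool_rot: [-2.712, -1.586, 0.0]
ft_force: [-0.5, 0.5, -0.4]
grip_width: 0.402
grip_force: 0.0
```

```bash
python3 - <<'E'
from h import *
im,d,s=shot('wrist');c=cam('wrist',s);save(im,'w10.png')
print(s['position'],R.from_rotvec(s['tool_rot']).as_matrix().round(3),s['joint_positions'].round(2),s['grip_width'])
v,u=np.mgrid[0:245,0:640];uv=np.c_[u.ravel(),v.ravel()];P=bydepth(c,uv,d)
m=(P[:,2]>.019)&(P[:,2]<.035)&(np.hypot(P[:,0]-.38,P[:,1]-.305)<.065);q=P[m]
f=lambda X:(lambda p:(p[:2],np.sqrt(p[2]+p[:2]@p[:2])))(np.linalg.lstsq(np.c_[2*X,np.ones(len(X))],(X**2).sum(1),rcond=None)[0])
print(m.sum(),q.min(0).round(3),q.max(0).round(3),q[:,2].mean(),f(q[:,:2]))
E
```

```text
[0.44044774 0.17187497 0.18763558] [[ 0.49   0.872 -0.   ]
 [ 0.872 -0.49   0.   ]
 [ 0.    -0.    -1.   ]] [-0.01 -0.02 -0.41  1.91 -0.01  1.25 -0.93] 0.40240515320899783
3419 [0.327 0.26  0.019] [0.429 0.356 0.027] 0.024006187412137513 (array([0.38047386, 0.30759555]), np.float64(0.043169610505049964))
```

Emit:
{"name": "step_arm", "arguments": {"targets": [[-0.7,3.8,0,0,0,0,0.4],[-0.8,3.8,0,0,0,0,0.4],[-0.7,3.8,-1,0,0,0,0.4],[0,0,-3,0,0,0,0.4],[0,0,-3,0,0,0,0.4]]}}

```text
time: 26.07
position: [0.4183, 0.2904, 0.1181]
tool_rot: [-2.706, -1.594, -0.007]
ft_force: [1.2, -0.8, -0.7]
grip_width: 0.401
grip_force: 0.0
```

Emit:
{"name": "step_arm", "arguments": {"targets": [[0,0,-3,0,0,0,0.4],[0,0,-2.5,0,0,0,0.4],[0,0,-1.5,0,0,0,0.4],[0,0,0,0,0,0,0.4],[0,0,0,0,0,0,0.4]]}}

```text
time: 26.48
position: [0.4178, 0.2866, 0.047]
tool_rot: [-2.71, -1.588, 0.003]
ft_force: [0.5, 0.2, 0.7]
grip_width: 0.4
grip_force: 0.0
```

Emit:
{"name": "step_arm", "arguments": {"targets": [[0,0,-1.5,0,0,0,0.4],[0,0,-1.5,0,0,0,0.4],[0,0,-1,0,0,0,0.4],[0,0,0,0,0,0,0.3],[0,0,0,0,0,0,0.2]]}}

```text
time: 26.9
position: [0.4183, 0.2875, 0.0082]
tool_rot: [-2.71, -1.589, -0.001]
ft_force: [-0.2, -0.5, 0.2]
grip_width: 0.321
grip_force: 0.0
```

Emit:
{"name": "step_arm", "arguments": {"targets": [[0,0,0,0,0,0,0.15],[0,0,0,0,0,0,0.1],[0,0,0,0,0,0,0.05],[0,0,0,0,0,0,0.05],[0,0,0,0,0,0,0.05]], "force": 15}}

```text
time: 27.32
position: [0.4186, 0.2879, 0.0086]
tool_rot: [-2.71, -1.59, -0.003]
ft_force: [-0.5, -1.7, 6.2]
grip_width: 0.139
grip_force: 14.4
```

Emit:
{"name": "step_arm", "arguments": {"targets": [[0,0,0,0,0,0,0.05],[0,0,0,0,0,0,0.05],[0,0,0,0,0,0,0.05],[0,0,0,0,0,0,0.05],[0,0,0,0,0,0,0.05]], "force": 30}}

```text
time: 27.73
position: [0.4186, 0.2878, 0.0085]
tool_rot: [2.71, 1.59, 0.003]
ft_force: [-2.1, -0.7, 6.7]
grip_width: 0.134
grip_force: 28.8
```

Emit:
{"name": "step_arm", "arguments": {"targets": [[0,0,2,0,0,0,0.05],[0,0,3.5,0,0,0,0.05],[0,0,4,0,0,0,0.05],[0,0,4,0,0,0,0.05],[0,0,4,0,0,0,0.05]]}}

```text
time: 28.15
position: [0.4171, 0.2871, 0.1841]
tool_rot: [-2.709, -1.59, 0.001]
ft_force: [1.1, 0.0, -0.9]
grip_width: 0.136
grip_force: 28.8
```

Emit:
{"name": "step_arm", "arguments": {"targets": [[0.5,-2,1.5,0,0,0,0.05],[0.7,-3.5,0,0,0,0,0.05],[0.7,-3.7,0,0,0,0,0.05],[0.7,-3.7,0,0,0,0,0.05],[0.7,-3.7,0,0,0,0,0.05]]}}

```text
time: 28.57
position: [0.4506, 0.1197, 0.1976]
tool_rot: [2.709, 1.591, 0.001]
ft_force: [0.7, -0.6, -0.9]
grip_width: 0.138
grip_force: 28.8
```

Emit:
{"name": "step_arm", "arguments": {"targets": [[0.7,-3.7,0,0,0,0,0.05],[0.7,-3.7,0,0,0,0,0.05],[0.7,-3.7,0,0,0,0,0.05],[0.7,-3.7,0,0,0,0,0.05],[0.7,-3.7,0,0,0,0,0.05]]}}

```text
time: 28.98
position: [0.4856, -0.0654, 0.1974]
tool_rot: [-2.709, -1.59, -0.0]
ft_force: [1.1, -0.1, -0.1]
grip_width: 0.136
grip_force: 28.8
```

Emit:
{"name": "step_arm", "arguments": {"targets": [[0.7,-3.7,0,0,0,0,0.05],[0.7,-3.7,0,0,0,0,0.05],[0.7,-3.7,0,0,0,0,0.05],[0.7,-3.7,0,0,0,0,0.05],[0.7,-3.7,0,0,0,0,0.05]]}}

```text
time: 29.4
position: [0.5206, -0.2503, 0.1972]
tool_rot: [-2.709, -1.59, 0.0]
ft_force: [0.8, -0.1, -0.4]
grip_width: 0.132
grip_force: 28.8
```

Emit:
{"name": "step_arm", "arguments": {"targets": [[0,-2,0,0,0,0,0.05],[0,0,0,0,0,0,0.05],[0,0,0,0,0,0,0.05],[0,0,0,0,0,0,0.05],[0,0,0,0,0,0,0.05]]}}

```text
time: 29.82
position: [0.5212, -0.2667, 0.1974]
tool_rot: [-2.707, -1.593, -0.001]
ft_force: [1.2, 0.1, 0.2]
grip_width: 0.135
grip_force: 28.8
```

```bash
python3 - <<'E'
from h import *
im,d,s=shot('wrist');c=cam('wrist',s);save(im,'w11.png')
print(s['position'],R.from_rotvec(s['tool_rot']).as_matrix().round(3),s['joint_positions'].round(2),s['grip_width'])
t,dt,_=shot('top');ct=cam('top');z0=s['position'][2]+.0165
v,u=np.mgrid[130:270,330:470];uv=np.c_[u.ravel(),v.ravel()];
for n,cc,uv_,dd in(('top',ct,uv,dt),('wr',c,np.c_[[k.ravel() for k in np.mgrid[0:640:2,0:245:2]]].T,d)):
  P=bydepth(cc,uv_,dd)
  m=(abs(P[:,2]-z0)<.02)&(np.hypot(P[:,0]-.485,P[:,1]+.251)<.075);q=P[m]
  print(n,m.sum(),q.min(0).round(3) if len(q) else '',q.max(0).round(3) if len(q) else '')
  if len(q)>20:
    X=q[:,:2];p=np.linalg.lstsq(np.c_[2*X,np.ones(len(X))],(X**2).sum(1),rcond=None)[0];print(p[:2],np.sqrt(p[2]+p[:2]@p[:2]))
E
```

```text
[ 0.52117002 -0.26667178  0.19740657] [[ 0.486  0.874 -0.   ]
 [ 0.874 -0.486  0.001]
 [ 0.001 -0.001 -1.   ]] [ 0.42  0.2   0.01  1.65 -0.    1.29 -0.08] 0.13514765473759557
top 127 [ 0.439 -0.232  0.196] [ 0.527 -0.195  0.22 ]
[ 0.48173563 -0.23636346] 0.03890858735701255
wr 1735 [ 0.447 -0.265  0.194] [ 0.539 -0.197  0.215]
[ 0.48700079 -0.24317096] 0.0410015049933265
```

View pics/w11.png

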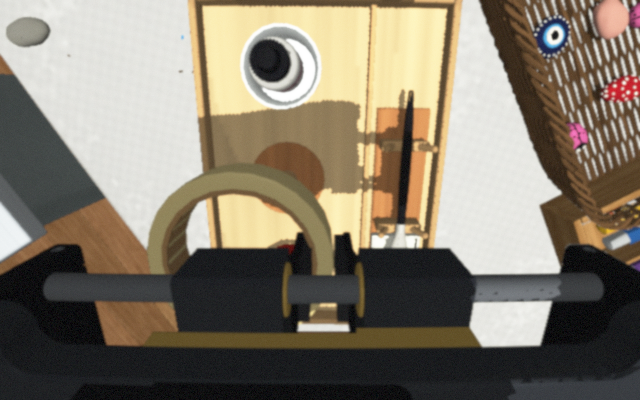

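The picture shows the tape held level with its hole over the stand, and the brush lying in both forks. Lowering.

Emit:
{"name": "step_arm", "arguments": {"targets": [[0.1,-0.5,-2,0,0,0,0.05],[0,0,-3,0,0,0,0.05],[0,0,-3,0,0,0,0.05],[0,0,-2.5,0,0,0,0.05],[0,0,-1,0,0,0,0.05]]}}

```text
time: 30.33
position: [0.5197, -0.2714, 0.0788]
tool_rot: [-2.704, -1.589, 0.005]
ft_force: [-0.2, 0.5, -1.0]
grip_width: 0.133
grip_force: 28.8
```

Emit:
{"name": "step_arm", "arguments": {"targets": [[0,0,-1,0,0,0,0.05],[0,0,-1,0,0,0,0.05],[0,0,-1,0,0,0,0.05],[0,0,-1,0,0,0,0.05],[0,0,0,0,0,0,0.05]]}}

```text
time: 30.75
position: [0.521, -0.2731, 0.0409]
tool_rot: [-2.708, -1.589, 0.002]
ft_force: [-0.1, 0.3, -1.2]
grip_width: 0.133
grip_force: 28.8
```

Emit:
{"name": "step_arm", "arguments": {"targets": [[0,0,-0.8,0,0,0,0.05],[0,0,-0.7,0,0,0,0.05],[0,0,-0.4,0,0,0,0.05],[0,0,0,0,0,0,0.05],[0,0,0,0,0,0,0.05]]}}

```text
time: 31.17
position: [0.5217, -0.2736, 0.0234]
tool_rot: [-2.709, -1.589, 0.0]
ft_force: [0.5, -0.1, -1.0]
grip_width: 0.134
grip_force: 28.8
```

Emit:
{"name": "step_arm", "arguments": {"targets": [[0,0,-0.3,0,0,0,0.05],[0,0,0,0,0,0,0.05],[0,0,0,0,0,0,0.2],[0,0,0,0,0,0,0.24],[0,0,0,0,0,0,0.24]]}}

```text
time: 31.58
position: [0.5221, -0.2737, 0.0209]
tool_rot: [2.709, 1.59, 0.001]
ft_force: [0.1, -0.4, -0.1]
grip_width: 0.216
grip_force: 0.0
```

Emit:
{"name": "step_arm", "arguments": {"targets": [[0,0,0,0,0,0,0.24],[0,0,1,0,0,0,0.24],[0,0,2,0,0,0,0.24],[0,0,3,0,0,0,0.24],[0,0,4,0,0,0,0.24]]}}

```text
time: 32.0
position: [0.5199, -0.2727, 0.1198]
tool_rot: [-2.706, -1.587, 0.005]
ft_force: [0.6, -0.9, -0.3]
grip_width: 0.241
grip_force: 0.0
```

Emit:
{"name": "step_arm", "arguments": {"targets": [[0,0,4,0,0,0,0.24],[0,0,4,0,0,0,0.24],[-1,3,1,0,0,0,0.24],[-1,3.8,0,0,0,0,0.24],[-1,3.8,0,0,0,0,0.24]]}}

```text
time: 32.42
position: [0.4921, -0.1675, 0.2131]
tool_rot: [2.709, 1.585, 0.004]
ft_force: [1.1, 1.9, 0.6]
grip_width: 0.241
grip_force: 0.0
```

Emit:
{"name": "step_arm", "arguments": {"targets": [[0,3.8,0,0,0,0,0.24],[0,3.8,0,0,0,0,0.24],[0,3.8,0,0,0,0,0.24],[0,3.8,0,0,0,0,0.24],[0,0,0,0,0,0,0.24]]}}

```text
time: 32.83
position: [0.4917, -0.0062, 0.2119]
tool_rot: [-2.698, -1.604, -0.006]
ft_force: [-0.6, 0.3, 0.4]
grip_width: 0.242
grip_force: 0.0
```

```bash
python3 - <<'E'
from h import *
s=ctrl.get_state();print(s['position'])
im,d,_=shot('top');c=cam('top');save(cv2.resize(im[140:260,335:475],None,fx=4,fy=4,interpolation=cv2.INTER_CUBIC),'t12.png')
v,u=np.mgrid[130:270,330:470];uv=np.c_[u.ravel(),v.ravel()];P=bydepth(c,uv,d)
def fit(X):
    p=np.linalg.lstsq(np.c_[2*X,np.ones(len(X))],(X**2).sum(1),rcond=None)[0];return p[:2].round(4),np.sqrt(p[2]+p[:2]@p[:2]).round(4)
h=np.hypot(P[:,0]-.4845,P[:,1]+.251);m=(h>.03)&(h<.06)&(P[:,2]>.025)&(P[:,2]<.045);q=P[m];print('tape',m.sum(),fit(q[:,:2]),q[:,2].mean())
A=np.linalg.lstsq(np.c_[q[:,:2],np.ones(len(q))],q[:,2],rcond=None)[0];print('slope',A.round(3))
for n,x,y in(('red',.428,-.351),('white',.54,-.152)):
    m=(np.hypot(P[:,0]-x,P[:,1]-y)<.035)&(P[:,2]>.1);q=P[m];print(n,m.sum(),q.mean(0).round(4),q[:,2].max().round(3))
E2=np.array([[.872,-.49],[.49,.872]]);w=(P[:,:2]-[.5465,-.394])@E2.T
g=im[130:270,330:470].reshape(-1,3).max(1)
for y in np.arange(-.02,.2,.02):
    m=(abs(w[:,1]-y)<.01)&(abs(w[:,0])<.03)&(g<75);print(y.round(2),m.sum(),w[m].mean(0).round(4),P[m][:,2].mean().round(3) if m.any() else '')
E
```

```text
[ 0.49166005 -0.00621072  0.21191624]
tape 233 (array([ 0.4843, -0.25  ]), np.float64(0.0426)) 0.03505764105124641
slope [-0.001 -0.004  0.035]
red 58 [ 0.4272 -0.3505  0.1141] 0.128
white 55 [ 0.5364 -0.1474  0.109 ] 0.126
-0.02 0 [nan nan] 
0.0 17 [-0.0002  0.0031] 0.041
0.02 14 [-0.0031  0.0159] 0.04
0.04 4 [-0.0134  0.0429] 0.024
0.06 9 [-0.0039  0.0618] 0.041
0.08 11 [-0.0009  0.0805] 0.044
0.1 15 [-0.0014  0.1003] 0.041
0.12 14 [-0.0018  0.1206] 0.042
0.14 13 [-0.0038  0.1392] 0.042
0.16 10 [-0.0011  0.1593] 0.043
0.18 7 [0.0015 0.1778] 0.035<stdin>:14: RuntimeWarning: Mean of empty slice.
  ret = um.true_divide(
```

View pics/t12.png

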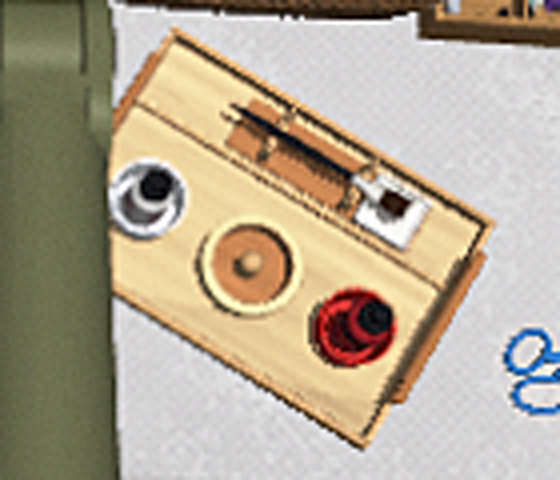

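The last picture shows both bottles in their cups, the tape round the dowel (248,262) and the brush in the forks with bristles over the dish (395,205). The depth readings agree with this, so I'm handing in.

```bash
python3 -c "
from bench import ctrl
print(ctrl.close_job())"
```

```text
the job is handed in; nothing more can be done
None
```

The job is handed in after about 33 s of the 120 s: by my final camera check, both bottles stand in their own cups, the tape lies flat round the dowel, and the black brush is in both forks with its bristles over the dish. I never touched the orange brush or the pencil, and no verdict came back.

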